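Punch the gilded panel and hold the carriage out at the mark

TASK

Punch the gilded icon panel: with its carriage home in the press, push the red lever pad all the way down to its stop and let the lever come fully back up. Then pull the sprung carriage out by its black handle until its white index line lies on the orange mark, and finish while still holding the handle there, so that the painter can inspect the punch mark. Leave the orange marker and the bottle, jar, pot and flask around the press where they are.

Things in the scene. Friction and masses are not known exactly. Their poses are not given: they have to be found in the camera images.
- press: Blue hand punch press, fixed to the table. Origin: on the table under the middle of the machine; +x points from the handle end to the column at the back, +y to the lever's side, z up. It stands with its handle end roughly towards the robot (yaw within 0.25 rad). Base 320 x 200 x 18 mm (x from -140 to +180); column and head (66 mm wide, x from 55 to 180, up to z = 210) at the back; the punch hangs at x = 90, y = 0. The lever's shaft runs along y at x = 90, z = 170.
- lever_pad (a point): Centre of the top face of the red lever pad, 70 x 42 x 14 mm (x, y, z when level), at the end of a steel lever that points from the shaft towards the robot and outward. With the lever up it is at press x = -90, y = +160, z = 258 mm and slopes 24 degrees up towards the robot; at the stop it is at about x = -96, y = +160, z = 95 mm, sloping 24 degrees down (farthest out, x = -110, when level). It is pushed straight down from above.
- lever (a joint): Lever angle in rad: 0 fully up (rest), 0.84 down at its stop. Sprung: needs about 4 N down on the pad at first, 11 N at the stop, and swings back up by itself when the push is withdrawn. The lever lowers the punch by 21 mm.
- carriage (a joint): Travel of the carriage in m: 0 home, grows as it is pulled towards the robot along the press's -x; end stop at 0.12. Sprung: pulls back with about 4 N at home, 9 N at 0.09, and returns home if let go. The aluminium carriage (255 x 130 mm) carries the clamped icon panel, gold with a red field (165 x 112 mm), top at z = 53 mm; travel needed is 0.05 to 0.085.
- pull (a point): Black bridge handle on the front end of the carriage, moving with it: a level bar 16 mm thick (along press x), 90 mm long (along y), 16 mm high, on two steel legs 76 mm apart. This point is the bar's centre, at press z = 87 mm; with the carriage home it is at press x = -130, y = 0. Axes as the press. Open on both sides and above: take the bar from above with a finger before and a finger behind it.
- index (a point): Tip of the white index line (6 mm wide) on a black tongue on the right side (-y) of the carriage, moving with it; at press x = -20, y = -80, z = 46 mm with the carriage home. Axes as the press.
- mark (a point): Centre of the top face of the orange marker, 16 mm wide along press x, on the graduated rail on the right side of the press at y = -93, z = 46 mm. It is set at a different place along the rail each time, stiff but not locked, and is not to be moved. Axes as the press. The index is on the mark when it lies within the marker's 16 mm width.
- varnish: Small amber bottle, 48 mm across, 85 mm tall, on the table to the right of the press. Origin under its centre.
- pigment: White jar with yellow cap, 56 mm across, 60 mm tall, to the right of the press. Origin under its centre.
- pot: White open plastic pot, 72 mm across, 75 mm tall, to the right of the press. Origin under its centre.
- flask: Blue metal drinking flask, 68 mm across, 200 mm tall, on the left behind the lever pad. Origin under its centre.
Mind the look-alikes: they are no part of the job. What is shaped like the varnish but blue, green or pink is not meant.

How it is judged:
On the way, in this order (a step that is already met when the one before it is completed fails the run):
1. the lever is pushed down to its stop while the carriage is home (value of joint lever above 0.79 rad and value of joint carriage below 0.01 m), for 0.1 s.
2. the lever has come back up, the carriage still home (value of joint lever below 0.08 rad and value of joint carriage below 0.01 m), for 0.1 s.
At the end, for the whole second after the job is handed in: Index within 8 mm of the middle of the orange mark along the slide, the fingers holding the carriage (over 2 N) at its black handle (within 50 mm of the bar centre), lever back up (below 0.08 rad), marker moved under 4 mm, and the bottle, jar, pot and flask upright within 30 mm (x of index in the frame of mark between -0.008 and 0.008 m and contact force between the fingers and carriage above 2 N and distance between the grasp point and pull below 0.05 m and value of joint lever below 0.08 rad and distance of mark from where it was at the start of the episode below 0.004 m and distance of each of varnish, pigment, pot, flask from where it was at the start of the episode below 0.03 m and angle between each of varnish, pigment, pot, flask's own z axis and vertical below 0.3 rad); the arm keeps its last pose, push and grip.
It fails at once if the orange marker is shifted by more than 4 mm (distance of mark from where it was at the start of the episode above 0.004 m).
It fails at once if a bystander is knocked over or shifted by more than 30 mm (distance of any of varnish, pigment, pot, flask from where it was at the start of the episode above 0.03 m or angle between any of varnish, pigment, pot, flask's own z axis and vertical above 0.3 rad).
It also fails if it takes over 51 s, if anything falls off the work surface, if the arm or the gripper's body presses on something with over 40 N, if the wrist force passes 120 N, or if a joint passes its speed limit or range.

ROBOT

A 6-joint arm with a two-finger parallel gripper is mounted at the origin on the work surface. World frame = base frame: x ahead of the robot, y to its left, z up, the work surface at z = 0. Lengths are in m, angles in rad, forces in N, time in s.
With the tool pointing down it reaches from about 0.375 to 0.9 m from the base axis. Payload 3.1 kg.
Tool frame: the origin (TCP) lies between the finger pads; the fingertips stand 14 mm ahead of it and the grasp point (between the pads) lies 5 mm behind it (robot.finger_overhang is the distance from the TCP to the fingertips, in m); z points along the fingers, y is the line along which they close (so a half turn about z gives the same grasp; the last joint's range is limited). The gripper opens to 87 mm and grips with 3 to 60 N. Pads are 19 mm wide; open, the fingers measure 117 mm over their backs; the gripper's body (75 mm by 190 mm) begins 51 mm behind the grasp point.
Start: joints at [-1.363, 0.527, 1.433, -0, 1.181, -0.178], TCP at [0.235, -0.579, 0.237] pointing down, gripper open.
Joint ranges: [-3.08, 3.08], [-0.75, 2.2], [0.22, 2.44], [-1.43, 4.57], [0, 2.65], [-2.85, 2.85]. Speed limits (rad/s): [2.79, 2.79, 3.14, 3.14, 3.14, 3.14].

INTERFACE

Orientations are given as a unit quaternion [x, y, z, w].
In Python, from rig import monitor, cams, workorder, robot gives the robot as it stands.
- The arm moves only by the tool send_rows, never from a script. Its argument "moves" is one flat list of numbers, 7 for each row, row after row: the opening, from 0 (shut) to 1 (fully open), then the shift along the world's x, y, z in cm, then the turn, a rotation vector about the world's x, y, z in rad. A call has 1 to 5 rows; each row is the pose to reach, as a shift and turn from the pose commanded when the call began; what a row does not reach only later rows make up. A row lasts 1/12 s, in which the tool goes at most 41.7 mm and 7.16 degrees, less where a joint would pass 70% of its speed; a pose out of reach is approached as far as the arm can. A call with a gripper value outside its range is refused whole. The fingers move at their own pace and stop on an object; "grip_force" is the grip in N (left out, the last holds). Time passes only in rows, so rows that repeat a pose let the fingers close. It gives the time, the measured TCP pose, the force, the opening and the grip force at its end, in the units of the state.
- monitor.get_obs(): the state, without advancing time (a new reading comes with each control period).
- cams.camera(name): name is "scene" or "top" or "wrist"; returns a dict with "pixels" (384x512x3 uint8, blue, green, red), "range_z" (384x512 float32, m along the optical axis (not along the pixel's ray), 0 where there is no reading), "fovy" (degrees; the focal length in pixels is half the picture's height over the tangent of half this angle, whatever the lens; pixels are square), "cx", "cy" (the principal point, pixels), "dist_coeffs" ([k1, k2, p1, p2, k3] as OpenCV has them; the pictures are not rectified), "rvec" (rotation vector, rad) and "tvec" (3), from world to camera coordinates, as OpenCV has them; the wrist camera has in their place "hand_eye" (4x4, takes a point from camera to tool coordinates, whose origin is the TCP and whose axes are the flange's). Camera axes: x right, y down, z forward; pixel columns grow to the right and rows downward; lengths in m; the calibration is good to about 2 mm. A picture is of the moment at which its call begins: read the wrist's pose just before it.
- workorder.hand_in(): hands the job in; it is judged then, once.
The state is a dict: "time": time; "q": joint angles; "joint_velocities": joint speeds; "joint_torque": joint torques, N m; "position": TCP position; "tool_rot": TCP orientation; "ft_force": force on the tool from outside, world axes, zero at the start; "moment": the same for the moment, N m; "grip_width": finger opening in m; "grip_force": force on a finger pad.
Only numpy, scipy, OpenCV 4.12 (cv2) and the standard library are available. Lean on these libraries where they do the work, as an engineer would, in place of code of your own. Each camera call takes 0.05 s, during which the arm holds its last target. There are 200 camera calls.

## Working session

There is one attempt and no reset: what is moved stays moved. The work goes in short steps, Python scripts to look and compute and a tool call to move; the robot and the scene stay as the last step left them, time stands still between calls to the robot, and variables do not carry over. Pictures are saved under pics/ and viewed, at most 10 in all, crops included, and the job is handed in when it is done.

Besides the shell and the picture viewer there is one more tool, called after "Emit:" by a JSON object that holds its "fn" and its "kwargs". send_rows: Moves the arm, as the interface text tells. Its arguments: {"type":"object","properties":{"moves":{"type":"array","items":{"type":"number"}},"grip_force":{"type":"number"}},"required":["moves"]}

```bash
mkdir -p pics
cat > h.py <<'E'
import numpy as np, cv2
from rig import monitor, cams, workorder, robot
from scipy.spatial.transform import Rotation as R
def K(c):
    h,w=c["pixels"].shape[:2]; f=h/2/np.tan(np.radians(c["fovy"])/2)
    return np.array([[f,0,c["cx"]],[0,f,c["cy"]],[0,0,1.]])
def ext(c,obs=None):
    if "hand_eye" in c:
        T=np.eye(4);T[:3,:3]=R.from_quat(obs["tool_rot"]).as_matrix();T[:3,3]=obs["position"]
        return T@np.array(c["hand_eye"])
    T=np.eye(4);T[:3,:3]=cv2.Rodrigues(np.array(c["rvec"],float))[0];T[:3,3]=np.array(c["tvec"]).ravel()
    return np.linalg.inv(T)
def ray(c,px,obs=None):
    n=cv2.undistortPoints(np.array(px,float).reshape(-1,1,2),K(c),np.array(c["dist_coeffs"],float)).reshape(-1,2)
    T=ext(c,obs); d=np.c_[n,np.ones(len(n))]
    return T[:3,3], d@T[:3,:3].T
def atz(c,px,z,obs=None):
    o,d=ray(c,px,obs); z=np.broadcast_to(z,len(d)); return o+d*((z-o[2])/d[:,2])[:,None]
def atdepth(c,px,obs=None):
    o,d=ray(c,px,obs); r=np.array([c["range_z"][int(round(v)),int(round(u))] for u,v in px]); return o+d*r[:,None]
def cloud(c,obs=None):
    h,w=c["range_z"].shape; u,v=np.meshgrid(np.arange(w),np.arange(h)); px=np.c_[u.ravel(),v.ravel()]
    o,d=ray(c,px,obs); return (o+d*c["range_z"].reshape(-1,1)).reshape(h,w,3)
E
python3 - <<'E'
from h import *
import pickle
for n in("scene","top"):
    c=cams.camera(n); pickle.dump(c,open(n+".pkl","wb")); cv2.imwrite(f"pics/{n}0.png",cv2.resize(c["pixels"],(800,600),interpolation=cv2.INTER_CUBIC))
    print(n,ext(c).round(3).tolist(),c["fovy"],c["dist_coeffs"])
o=monitor.get_obs();print(o["time"],o["ft_force"],o["tool_rot"],o["grip_width"])
E
```

```text
scene [[-0.769, 0.428, -0.475, 1.113], [0.639, 0.532, -0.556, 0.566], [0.014, -0.731, -0.682, 0.875], [0.0, 0.0, 0.0, 1.0]] 43.355815906062304 [-0.03278949  0.          0.          0.          0.        ]
top [[0.016, -0.982, 0.186, 0.49], [-0.999, -0.022, -0.033, -0.008], [0.036, -0.185, -0.982, 0.882], [0.0, 0.0, 0.0, 1.0]] 55.44963326063975 [-0.09993557  0.          0.          0.          0.        ]
0.1 [0.17746325 0.59185219 0.78661841] [ 9.81454098e-01  1.91694719e-01 -1.23395559e-05 -9.93755560e-04] 0.0872538398458481
```

View pics/scene0.png

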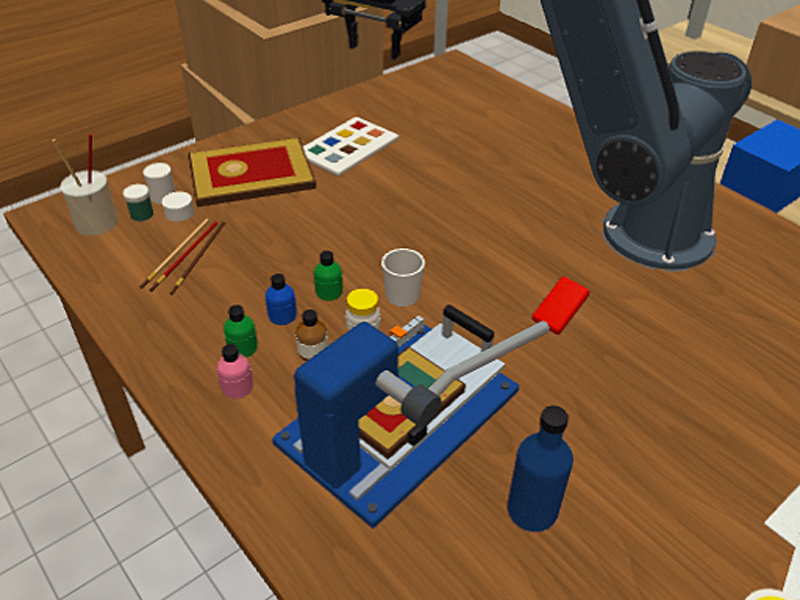

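View pics/top0.png

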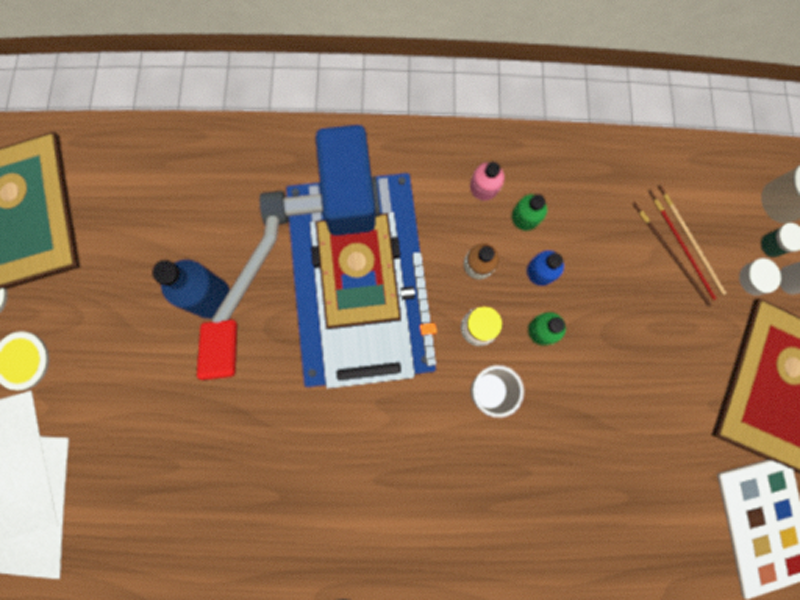

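The top view (800x600) shows the handle bar at about (369,371), the red pad at (217,349), the white index at (408,293) and the orange mark at (428,328). The amber bottle is at (482,260), the yellow-capped jar at (484,325), the pot at (498,391) and the blue flask at (190,287). I'll confirm with an enlarged crop.

Run:
```python
from h import *
import pickle
c=pickle.load(open("top.pkl","rb"));im=c["pixels"]
x0,y0=115,105
cv2.imwrite("pics/crop1.png",cv2.resize(im[y0:y0+150,x0:x0+200],(800,600),interpolation=cv2.INTER_CUBIC))
hsv=cv2.cvtColor(im,cv2.COLOR_BGR2HSV)
def blob(m,near):
    n,l,s,ct=cv2.connectedComponentsWithStats(m.astype(np.uint8)); i=1+np.argmin(np.linalg.norm(ct[1:]-near,axis=1)+1000*(s[1:,4]<15)); return ct[i],s[i],l==i
H,S,V=hsv[...,0],hsv[...,1],hsv[...,2]
s=.64
red=blob(((H<5)|(H>175))&(S>200)&(V>150),(217*s,349*s))
org=blob((H>5)&(H<14)&(S>200)&(V>200),(428*s,328*s))
wh=blob((V>190)&(S<40)&(np.indices(V.shape)[0]<200),(408*s,293*s))
bar=blob((V<60),(369*s,371*s))
for n,b in zip(("red","org","white","bar"),(red,org,wh,bar)): print(n,b[0].round(2),b[1])
P=cloud(c)
print("redpts",P[red[2]].mean(0).round(4),np.median(P[red[2]],0).round(4))
print("bar",atz(c,[bar[0]],.095).round(4))
corn=np.array([(288,187),(410,176),(435,371),(305,386)])*.64
C=atz(c,corn,.018);print(C.round(4).tolist())
# fit base: press coords
M=np.array([(180,100),(180,-100),(-140,-100),(-140,100)])/1000
A=M-M.mean(0);B=C[:,:2]-C[:,:2].mean(0)
yaw=np.arctan2((A[:,0]*B[:,1]-A[:,1]*B[:,0]).sum(),(A*B).sum())
Rm=np.array([[np.cos(yaw),-np.sin(yaw)],[np.sin(yaw),np.cos(yaw)]]);t=C[:,:2].mean(0)-Rm@M.mean(0)
print("yaw",yaw,"t",t,"res",(M@Rm.T+t-C[:,:2]).round(4).tolist())
w=lambda p:(Rm@np.array(p)+t).round(4)
print("pad pred",w((-.09,.16)),"pull",w((-.13,0)),"index",w((-.02,-.08)))
iv=lambda P:((P[:,:2]-t)@Rm).round(4)
print("inv org",iv(atz(c,[org[0]],.046)),"white",iv(atz(c,[wh[0]],.046)),"bar",iv(atz(c,[bar[0]],.095)),"red",iv(P[red[2]].mean(0)[None]))
fl=P[(P[...,2]>.15)&(P[...,1]>.15)&(H>100)&(H<125)]; print("flask",len(fl),fl.mean(0))
```

```text
Traceback (most recent call last):
ValueError: attempt to get argmin of an empty sequence
```

View pics/crop1.png

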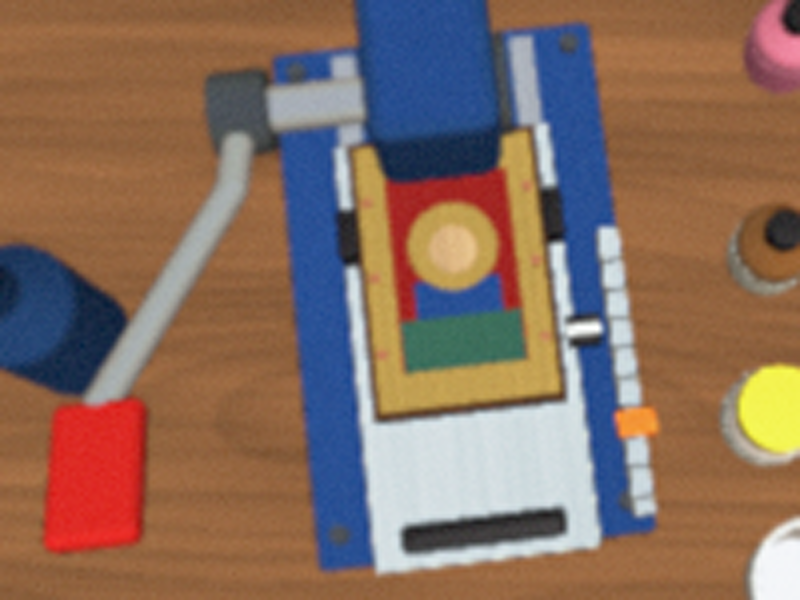

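The crop confirms the red pad at (97,473), bar (485,530), white index line (585,329) and orange mark (637,422). The only amber bottle is right of the press, and the blue, green and pink ones are look-alikes. The base corners are (275,58), (590,25), (656,528) and (320,571).

```bash
cat > m.py <<'E'
from h import *
import pickle
c=pickle.load(open("top.pkl","rb"))
q=lambda *p:np.array(p)/4+np.array([115,105])-.375
C=atz(c,q((275,58),(590,25),(656,528),(320,571)),.018)
M=np.array([(180,100),(180,-100),(-140,-100),(-140,100)])/1000
pts=[(M[i],C[i,:2]) for i in range(4)]
pts+=[((-.13,0),atz(c,q((485,530)),.095)[0,:2]),((-.02,-.0775),atz(c,q((585,329)),.046)[0,:2])]
M=np.array([p[0] for p in pts]);C=np.array([p[1] for p in pts])
A=M-M.mean(0);B=C-C.mean(0)
yaw=np.arctan2((A[:,0]*B[:,1]-A[:,1]*B[:,0]).sum(),(A*B).sum())
Rm=np.array([[np.cos(yaw),-np.sin(yaw)],[np.sin(yaw),np.cos(yaw)]]);t=C.mean(0)-Rm@M.mean(0)
w=lambda p:(Rm@np.array(p)+t).round(4)
iv=lambda P:((P[:,:2]-t)@Rm).round(4)
E
python3 - <<'E'
from m import *
print("yaw",yaw,"t",t,"res mm",((M@Rm.T+t-C)*1000).round(1).tolist())
print("pad up",w((-.09,.16)),"level",w((-.11,.16)),"down",w((-.096,.16)),"pull",w((-.13,0)),"index",w((-.02,-.08)))
print("org",iv(atz(c,q((637,422)),.046)),"idx",iv(atz(c,q((585,329)),.046)),"red",iv(atz(c,q((97,473)),.258)),"bar",atz(c,q((485,530)),.095).round(4))
print("red depth",atdepth(c,q((97,473))).round(4), "bar", atdepth(c,q((485,530))).round(4))
P=cloud(c);H=cv2.cvtColor(c["pixels"],cv2.COLOR_BGR2HSV)[...,0]
fl=P[(P[...,2]>.1)&(P[...,1]>.1)&(P[...,0]>.6)&(P[...,0]<.8)&(H>100)&(H<125)]; print("flask",len(fl),fl.mean(0))
o=monitor.get_obs();Rt=R.from_quat(o["tool_rot"]).as_matrix();print("tool x,y axes",Rt[:,0].round(3),Rt[:,1].round(3),o["q"])
E
```

```text
yaw 0.13823756737513695 t [0.64555366 0.02944685] res mm [[2.2, 2.9], [2.7, 0.6], [-2.6, -0.4], [-1.5, 1.8], [-0.9, 1.4], [0.1, -6.3]]
pad up [0.5344 0.1755] level [0.5146 0.1728] down [0.5284 0.1747] pull [0.5168 0.0115] index [ 0.6368 -0.0525]
org [[-0.0767 -0.0943]] idx [[-0.0193 -0.0713]] red [[-0.0924  0.1572]] bar [[0.5177 0.0102 0.095 ]]
red depth [[0.5322 0.1717 0.2605]] bar [[0.5177 0.0102 0.0937]]
flask 925 [0.64700092 0.22048675 0.1532524 ]
tool x,y axes [0.927 0.376 0.   ] [ 0.376 -0.927 -0.002] [-1.36350852e+00  5.28378338e-01  1.43378649e+00  4.25971262e-06
  1.18141549e+00 -1.78491205e-01]
```

Emit:
{"fn": "send_rows", "kwargs": {"moves": [0,1.2,3.4,2,0,0,-0.05,0,2.4,6.8,4,0,0,-0.1,0,3.6,10.2,6,0,0,-0.15,0,4.8,13.6,8,0,0,-0.2,0,6,17,10,0,0,-0.248], "grip_force": 20}}

```text
time: 0.52
position: [0.2953, -0.4071, 0.3368]
tool_rot: [0.998, 0.067, -0.0, -0.001]
ft_force: [0.1, -0.5, 1.0]
grip_width: 0.0617
grip_force: 0.0
```

Emit:
{"fn": "send_rows", "kwargs": {"moves": [0,1.5,3.7,0,0,0,0,0,3,7.4,0,0,0,0,0,4.5,11.1,0,0,0,0,0,6,14.8,0,0,0,0,0,7.5,18.5,0,0,0,0]}}

```text
time: 0.93
position: [0.3702, -0.222, 0.3364]
tool_rot: [0.998, 0.068, -0.0, -0.0]
ft_force: [0.4, -0.5, 0.5]
grip_width: 0.0284
grip_force: 0.0
```

Emit:
{"fn": "send_rows", "kwargs": {"moves": [0,1.5,3.7,0,0,0,0,0,3,7.4,0,0,0,0,0,4.5,11.1,0,0,0,0,0,6,14.8,0,0,0,0,0,7.5,18.5,0,0,0,0]}}

```text
time: 1.35
position: [0.4452, -0.037, 0.3364]
tool_rot: [0.998, 0.069, -0.0, -0.0]
ft_force: [-0.1, 0.7, -0.4]
grip_width: 0.0013
grip_force: 0.0
```

Emit:
{"fn": "send_rows", "kwargs": {"moves": [0,1.6,4,0,0,0,0,0,3.2,8,0,0,0,0,0,4.7,12,0,0,0,0,0,6.3,16.5,0,0,0,0,0,7.6,20.5,0,0,0,0]}}

```text
time: 1.77
position: [0.5181, 0.1583, 0.3362]
tool_rot: [0.998, 0.069, -0.0, 0.0]
ft_force: [-0.0, -1.8, -0.6]
grip_width: 0.0004
grip_force: 0.0
```

Emit:
{"fn": "send_rows", "kwargs": {"moves": [0,0.2,0.5,-2,0,0,0,0,0.2,0.5,-4,0,0,0,0,0.2,0.5,-4,0,0,0]}}

```text
time: 2.02
position: [0.517, 0.162, 0.2924]
tool_rot: [0.998, 0.07, -0.005, 0.0]
ft_force: [-0.8, -0.5, -0.6]
grip_width: 0.0004
grip_force: 0.0
```

Run:
```python
from h import *
o=monitor.get_obs();print(o["position"],o["q"].round(2) if hasattr(o["q"],"round") else o["q"])
c=cams.camera("scene");a=c["pixels"][100:340,180:500]
cv2.imwrite("pics/s1.png",cv2.resize(a,(800,600),interpolation=cv2.INTER_CUBIC))
```

```text
[0.51702396 0.16201549 0.29237147] [ 0.1   0.36  1.57 -0.    1.23  1.53]
```

View pics/s1.png

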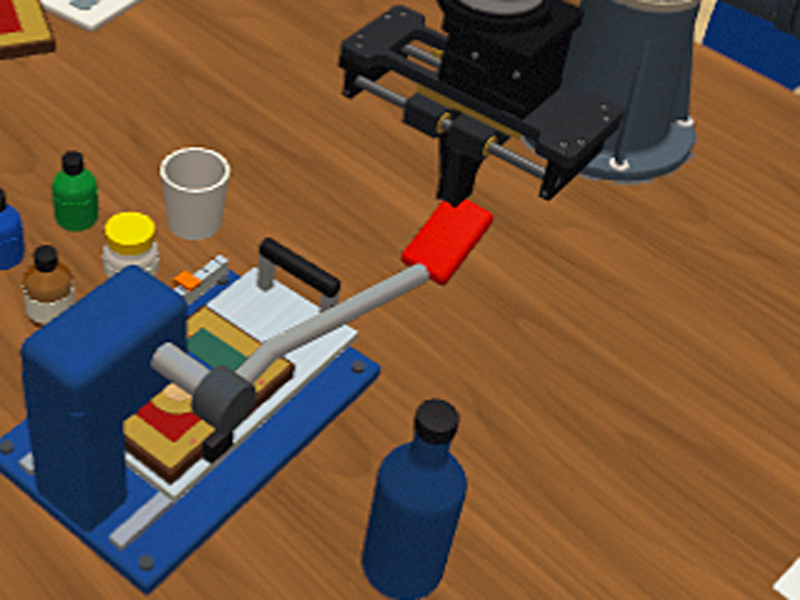

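The scene crop shows the closed fingers just above the robot-side end of the red pad, at about (455,200); the pad spans (405–490, 200–280). I'll centre them a bit more.

Emit:
{"fn": "send_rows", "kwargs": {"moves": [0,0.6,0.4,0,0,0,0,0,0.6,0.4,0,0,0,0,0,0.6,0.4,0,0,0,0]}}

```text
time: 2.32
position: [0.5272, 0.1648, 0.2979]
tool_rot: [0.998, 0.068, 0.001, -0.0]
ft_force: [-0.4, -0.7, -0.3]
grip_width: 0.0004
grip_force: 0.0
```

Emit:
{"fn": "send_rows", "kwargs": {"moves": [0,0,0.8,-1,0,0,0,0,0,0.8,-2.5,0,0,0,0,0,0.8,-4,0,0,0,0,0,0.8,-5.5,0,0,0,0,0,0.8,-7,0,0,0]}}

```text
time: 2.73
position: [0.5256, 0.1733, 0.2269]
tool_rot: [0.998, 0.069, 0.0, -0.0]
ft_force: [-2.3, -1.0, 6.1]
grip_width: 0.0003
grip_force: 2.8
```

Emit:
{"fn": "send_rows", "kwargs": {"moves": [0,0,0,-1.5,0,0,0,0,0,0,-3,0,0,0,0,0,0,-4.5,0,0,0,0,0,0,-6,0,0,0,0,0,0,-7.5,0,0,0]}}

```text
time: 3.15
position: [0.5267, 0.1735, 0.1524]
tool_rot: [0.998, 0.069, 0.002, -0.0]
ft_force: [-0.0, 0.8, 9.7]
grip_width: 0.0003
grip_force: 4.9
```

Emit:
{"fn": "send_rows", "kwargs": {"moves": [0,0,0,-1.2,0,0,0,0,0,0,-2.4,0,0,0,0,0,0,-3.2,0,0,0,0,0,0,-3.7,0,0,0,0,0,0,-3.7,0,0,0]}}

```text
time: 3.57
position: [0.5301, 0.1738, 0.1164]
tool_rot: [0.998, 0.068, 0.005, -0.0]
ft_force: [1.0, 0.9, 12.2]
grip_width: 0.0003
grip_force: 5.1
```

Emit:
{"fn": "send_rows", "kwargs": {"moves": [0,0,0,-0.3,0,0,0,0,0,0,-0.5,0,0,0]}}

```text
time: 3.73
position: [0.5312, 0.1739, 0.1129]
tool_rot: [0.998, 0.068, 0.006, -0.001]
ft_force: [-0.1, 0.2, 25.8]
grip_width: 0.0006
grip_force: 11.6
```

Force jumped from 12 to 26 N, so the lever is on its stop. I'll hold briefly, pressing slightly more, then lift.

Emit:
{"fn": "send_rows", "kwargs": {"moves": [0,0,0,-0.2,0,0,0,0,0,0,-0.3,0,0,0,0,0,0,-0.3,0,0,0,0,0,0,-0.3,0,0,0]}}

```text
time: 4.07
position: [0.5314, 0.174, 0.1125]
tool_rot: [0.998, 0.069, 0.007, -0.0]
ft_force: [-2.0, -0.6, 29.9]
grip_width: 0.0006
grip_force: 14.2
```

Run:
```python
from h import *
o=monitor.get_obs();print(o["position"],o["ft_force"])
c=cams.camera("scene");a=c["pixels"][100:340,180:500]
cv2.imwrite("pics/s2.png",cv2.resize(a,(800,600),interpolation=cv2.INTER_CUBIC))
```

```text
[0.53137586 0.17396687 0.11254338] [-2.01190112 -0.62066796 29.85363521]
```

View pics/s2.png

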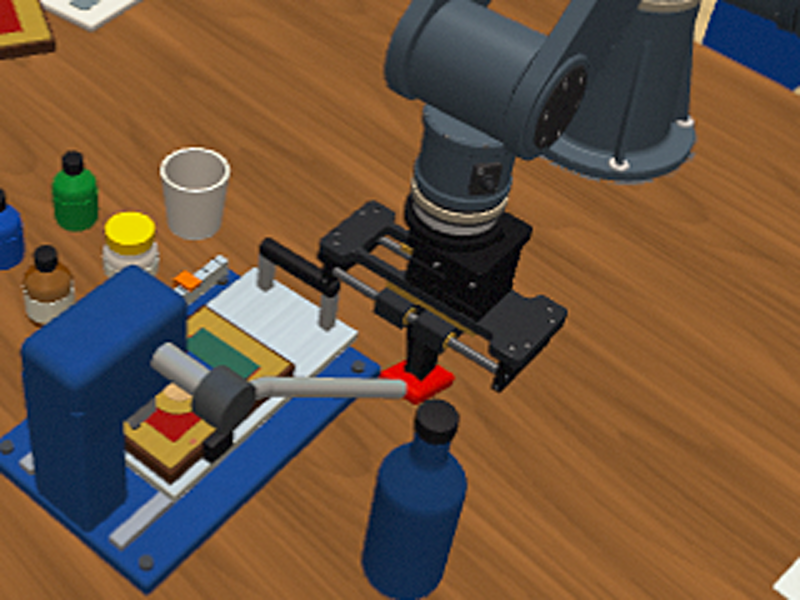

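The pad at (420,380) is fully down with the fingers on it, and the handle and carriage are undisturbed. Now I'll lift.

Emit:
{"fn": "send_rows", "kwargs": {"moves": [0,0,0,2,0,0,0,0,0,0,4.5,0,0,0,0,0,0,7.5,0,0,0,0,0,0,10.5,0,0,0,0,0,0,13.5,0,0,0]}}

```text
time: 4.53
position: [0.5273, 0.1735, 0.244]
tool_rot: [0.998, 0.069, 0.003, -0.0]
ft_force: [4.1, 0.9, 2.5]
grip_width: 0.0003
grip_force: 1.5
```

Emit:
{"fn": "send_rows", "kwargs": {"moves": [0,0,0,3,0,0,0,0,0,0,6,0,0,0,0,0,0,9,0,0,0,0,0,0,11,0,0,0,0,0,0,13,0,0,0]}}

```text
time: 4.95
position: [0.526, 0.1734, 0.3735]
tool_rot: [0.998, 0.069, 0.001, -0.0]
ft_force: [-0.2, 0.4, 0.3]
grip_width: 0.0002
grip_force: 0.0
```

Emit:
{"fn": "send_rows", "kwargs": {"moves": [1,-0.3,-3,0,0,0,0.1,1,-0.6,-6,0,0,0,0.22,1,-0.9,-9,0,0,0,0.34,1,-1.2,-12,0,0,0,0.46,1,-1.5,-15,0,0,0,0.58]}}

```text
time: 5.37
position: [0.5105, 0.0222, 0.3716]
tool_rot: [0.935, 0.354, 0.0, 0.0]
ft_force: [0.5, -0.3, -0.6]
grip_width: 0.0263
grip_force: 0.0
```

Emit:
{"fn": "send_rows", "kwargs": {"moves": [1,0,0,0,0,0,0.12,1,0,0,0,0,0,0.24,1,0,0,0,0,0,0.36,1,0,0,0,0,0,0.48,1,0,0,0,0,0,0.6]}}

```text
time: 5.78
position: [0.5108, 0.0231, 0.3715]
tool_rot: [0.789, 0.614, 0.0, -0.0]
ft_force: [0.3, -0.5, -0.2]
grip_width: 0.0592
grip_force: 0.0
```

Emit:
{"fn": "send_rows", "kwargs": {"moves": [1,0,0,0,0,0,0.12,1,0,0,0,0,0,0.24,1,0,0,0,0,0,0.36,1,0,0,0,0,0,0.391,1,0,0,0,0,0,0.391]}}

```text
time: 6.2
position: [0.5108, 0.0233, 0.3714]
tool_rot: [0.657, 0.754, 0.0, 0.0]
ft_force: [-0.2, 0.1, 0.3]
grip_width: 0.0852
grip_force: 0.0
```

Run:
```python
from m import *
o=monitor.get_obs();Rt=R.from_quat(o["tool_rot"]).as_matrix();print(o["position"],Rt[:,1].round(3),"want",Rm[:,0],o["q"],o["ft_force"])
c=cams.camera("wrist");pickle.dump((o,c),open("w1.pkl","wb"))
cv2.imwrite("pics/w1.png",cv2.resize(c["pixels"],(800,600),interpolation=cv2.INTER_CUBIC))
```

```text
[0.51083662 0.02330863 0.37143953] [0.99  0.138 0.   ] want [0.99046039 0.13779771] [-1.73349733e-01  2.31304097e-01  1.52293840e+00  2.43733287e-04
  1.38718124e+00 -3.11396008e-01] [-0.17147123  0.10257229  0.3050011 ]
```

View pics/w1.png

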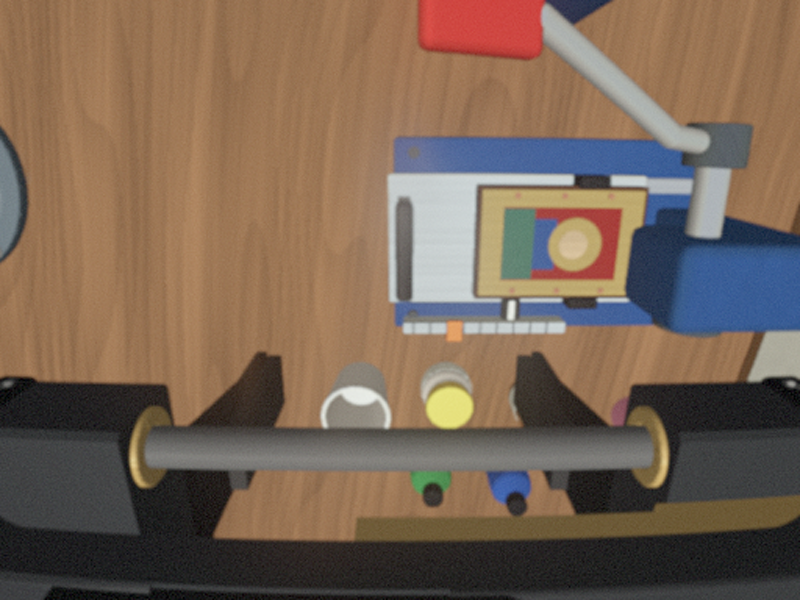

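The wrist view shows the lever back up and the carriage home. The bar is at (404,248), the white line at (511,310) and the orange mark at (454,331).

Run:
```python
from m import *
o,c=pickle.load(open("w1.pkl","rb"))
s=lambda *p:(np.array(p)+.5)*.64-.5
a=atz(c,s((404,248)),.095,o)[0];b=atz(c,s((511,310)),.046,o)[0];m=atz(c,s((454,331)),.046,o)[0]
print("bar",a.round(4),"depth",atdepth(c,s((404,248)),o).round(4),"idx",b.round(4),"mark",m.round(4),"press-x diff",((m-b)[:2]@Rm[:,0]).round(4))
print("bar ends yaw",np.diff(atz(c,s((404,200),(404,298)),.095,o),axis=0).round(4))
im=c["pixels"][185:225,240:370]
hsv=cv2.cvtColor(c["pixels"],cv2.COLOR_BGR2HSV)
mk=(hsv[...,0]>5)&(hsv[...,0]<16)&(hsv[...,1]>160)&(hsv[...,2]>150); mk[:195]=0;mk[230:]=0;mk[:,:270]=0;mk[:,310:]=0
v,u=np.nonzero(mk);print("orange",u.mean(),v.mean(),u.min(),u.max(),len(u))
w2=np.zeros_like(mk);w2[192:203,318:338]=c["pixels"][192:203,318:338].min(-1)>140
v2,u2=np.nonzero(w2);print("white",u2.mean(),v2.mean(),u2.min(),u2.max(),len(u2))
b=atz(c,[(u2.mean(),v2.mean())],.046,o)[0];m=atz(c,[(u.mean(),v.mean())],.046,o)[0];print(((m-b)[:2]@Rm[:,0]).round(4),b,m)
```

```text
bar [0.5168 0.0167 0.095 ] depth [[0.5168 0.0167 0.095 ]] idx [ 0.6366 -0.0428  0.046 ] mark [ 0.5825 -0.0736  0.046 ] press-x diff -0.0578
bar ends yaw [[ 0.0124 -0.0874  0.    ]]<stdin>:10: RuntimeWarning: Mean of empty slice.
  ret = ret.dtype.type(ret / rcount)
Traceback (most recent call last):
ValueError: zero-size array to reduction operation minimum which has no identity
```

Emit:
{"fn": "send_rows", "kwargs": {"moves": [1,0.2,-0.3,-3.5,0,0,0,1,0.4,-0.6,-7,0,0,0,1,0.6,-0.9,-10.5,0,0,0,1,0.6,-0.9,-14,0,0,0,1,0.6,-0.9,-17.5,0,0,0]}}

```text
time: 6.67
position: [0.5172, 0.014, 0.1954]
tool_rot: [0.657, 0.754, 0.0, 0.001]
ft_force: [-0.1, -0.4, -0.3]
grip_width: 0.0868
grip_force: 0.0
```

Emit:
{"fn": "send_rows", "kwargs": {"moves": [1,0,0,-3,0,0,0,1,0,0,-6,0,0,0,1,0,0,-9,0,0,0,1,0,0,-11,0,0,0,1,0,0,-11.4,0,0,0]}}

```text
time: 7.08
position: [0.5148, 0.0145, 0.0793]
tool_rot: [0.657, 0.754, -0.002, -0.003]
ft_force: [-1.3, 0.2, 0.2]
grip_width: 0.0867
grip_force: 0.0
```

Emit:
{"fn": "send_rows", "kwargs": {"moves": [0,0,0,0,0,0,0,0,0,0,0,0,0,0,0,0,0,0,0,0,0,0,0,0,0,0,0,0,0,0,0,0,0,0,0], "grip_force": 40}}

```text
time: 7.5
position: [0.5179, 0.014, 0.0839]
tool_rot: [0.657, 0.754, 0.001, 0.001]
ft_force: [-0.4, 0.1, 0.6]
grip_width: 0.0612
grip_force: 0.0
```

Emit:
{"fn": "send_rows", "kwargs": {"moves": [0,0,0,0,0,0,0,0,0,0,0,0,0,0,0,0,0,0,0,0,0,0,0,0,0,0,0,0,0,0,0,0,0,0,0]}}

```text
time: 7.92
position: [0.5169, 0.0141, 0.0826]
tool_rot: [0.657, 0.754, -0.0, -0.0]
ft_force: [-0.6, 0.0, -0.6]
grip_width: 0.0283
grip_force: 0.0
```

Emit:
{"fn": "send_rows", "kwargs": {"moves": [0,0,0,0,0,0,0,0,0,0,0,0,0,0,0,0,0,0,0,0,0]}}

```text
time: 8.17
position: [0.517, 0.0141, 0.0825]
tool_rot: [0.657, 0.754, -0.0, -0.0]
ft_force: [-0.6, -0.3, -0.0]
grip_width: 0.0155
grip_force: 40.0
```

Gripped (15.5 mm, 40 N). Now I'll pull 57.5 mm along press -x.

Emit:
{"fn": "send_rows", "kwargs": {"moves": [0,-0.8,-0.11,0,0,0,0,0,-2.0,-0.28,0,0,0,0,0,-3.2,-0.45,0,0,0,0,0,-4.4,-0.61,0,0,0,0,0,-5.3,-0.74,0,0,0,0]}}

```text
time: 8.58
position: [0.4664, 0.0069, 0.0825]
tool_rot: [0.657, 0.754, 0.002, 0.003]
ft_force: [7.2, 5.4, -8.6]
grip_width: 0.0154
grip_force: 40.1
```

Emit:
{"fn": "send_rows", "kwargs": {"moves": [0,-0.4,-0.05,0,0,0,0,0,-0.4,-0.05,0,0,0,0,0,-0.4,-0.05,0,0,0,0]}}

```text
time: 8.83
position: [0.4624, 0.0064, 0.0825]
tool_rot: [0.657, 0.754, 0.002, 0.002]
ft_force: [6.0, 4.3, -6.4]
grip_width: 0.0154
grip_force: 40.0
```

Run:
```python
from m import *
o=monitor.get_obs();print(o["position"],o["ft_force"],o["grip_force"],o["grip_width"])
c=cams.camera("top");pickle.dump(c,open("top2.pkl","wb"))
a=cv2.resize(c["pixels"][150:270,205:305],(500,600),interpolation=cv2.INTER_CUBIC)
c=cams.camera("scene");pickle.dump(c,open("sc2.pkl","wb"))
b=cv2.resize(c["pixels"][180:270,230:280],(300,540),interpolation=cv2.INTER_CUBIC)
b=cv2.copyMakeBorder(b,0,60,0,0,cv2.BORDER_CONSTANT)
cv2.imwrite("pics/t2.png",np.hstack([a,b]))
```

```text
[0.46243199 0.00636416 0.08250194] [ 6.01784741  4.34112026 -6.36815827] 40.049409018829465 0.015392423866506936
```

View pics/t2.png

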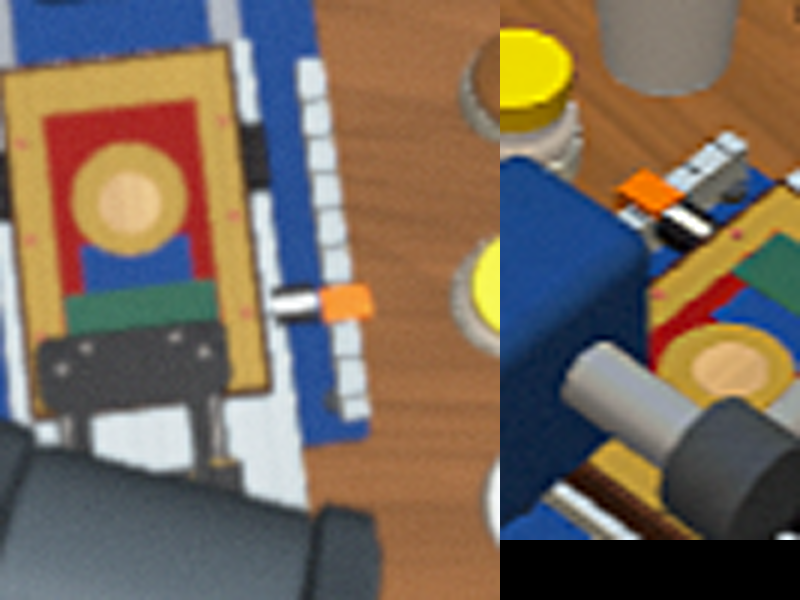

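The top crop shows the white line at (295,302), sloping slightly, and the orange mark at (347,302). The index is nearly on the mark; I'll compute the remainder.

Run:
```python
from m import *
c=pickle.load(open("top2.pkl","rb"))
s=lambda *p:(np.array(p)+.5)/5-.5+np.array([205,150])
b=atz(c,s((296,302)),.046)[0];m=atz(c,s((347,302)),.046)[0];print("top diff",((m-b)[:2]@Rm[:,0]).round(4))
c=pickle.load(open("sc2.pkl","rb"))
s=lambda *p:(np.array(p)+.5)/6-.5+np.array([230,180])
b=atz(c,s((686-500,222)),.046)[0];m=atz(c,s((649-500,193)),.046)[0];print("scene diff",(((m-b)[:2])@Rm).round(4))
```

```text
top diff -0.0028
scene diff [-0.0019 -0.022 ]
```

Pull another 2.5 mm.

Emit:
{"fn": "send_rows", "kwargs": {"moves": [0,-0.25,-0.03,0,0,0,0,0,-0.25,-0.03,0,0,0,0,0,-0.25,-0.03,0,0,0,0,0,-0.25,-0.03,0,0,0,0]}}

```text
time: 9.27
position: [0.4604, 0.0061, 0.0825]
tool_rot: [0.657, 0.754, 0.002, 0.002]
ft_force: [6.3, 3.7, -5.9]
grip_width: 0.0154
grip_force: 40.1
```

Run:
```python
from m import *
o=monitor.get_obs();print(o["position"],o["ft_force"],o["grip_force"],o["grip_width"])
c=cams.camera("top")
cv2.imwrite("pics/t3.png",cv2.resize(c["pixels"][195:225,255:295],(800,600),interpolation=cv2.INTER_CUBIC))
```

```text
[0.46039114 0.00608043 0.08248107] [ 6.27624709  3.6685625  -5.8859622 ] 40.057021491229534 0.015420970714811497
```

View pics/t3.png

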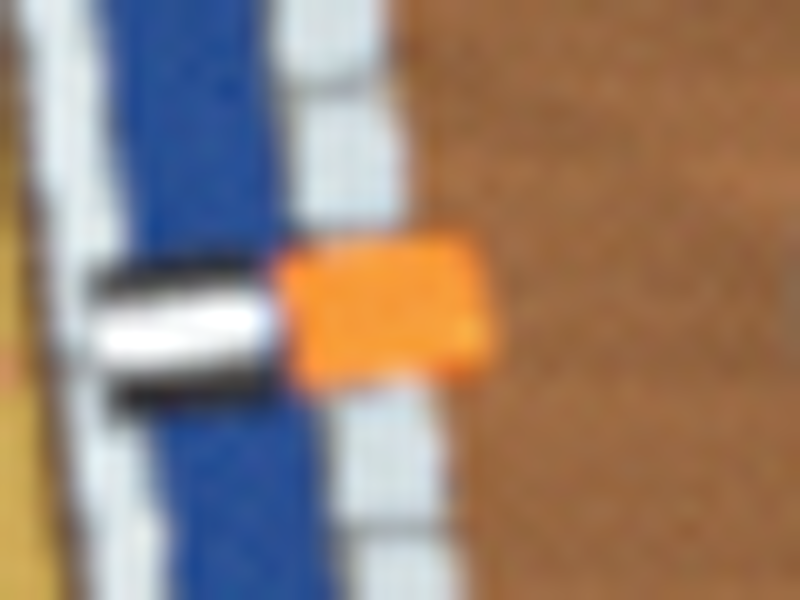

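The white line at (185,328), extended along its slope, reaches about y=304 at the mark, whose centre is (388,310). That is within about 1 mm, and the grip is solid. Handing in.

```bash
python3 -c "
from rig import workorder
print(workorder.hand_in())"
```

```text
the job is handed in; nothing more can be done
None
```

I handed the job in, but the hand-in returned no verdict: the lever went down to its stop and came back up with the carriage home, and the carriage is now held by its black handle (40 N grip) with the index within about 1 mm of the orange mark's centre.

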